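Unhook the tool caddy and stand it on the cork mat

TASK

Clear the cork mat by sliding the glaze jar that stands on it off onto the bare table, keeping it upright and leaving the other two jars of its cluster where they are. Then take the plywood tool caddy off the two screws of the upright board (it hangs by keyholes: lift, and pull it off when the screw heads are in the round holes, without wrenching it) and stand it upright and wholly on the mat with the rubber kidney still in it. Leave the other things on the table alone.

Things in the scene. Friction and masses are not known exactly. Their poses are not given: they have to be found in the camera images.
- board: Fixed upright plywood board, 140 wide, 210 high, 15 thick, on a 12 mm high foot reaching 5 mm in front of and 35 mm behind its front face. Origin: at table height, below the middle of the front face; x points into the board (front face: plane x = 0, looking to -x), y across, z up.
- board_screws (a point): Point midway between the two steel screws, on the board's front face, 172 mm above the table; axes as the board. Screws at y = -40 and +40 mm: shank 5 mm thick and 6 mm long, then a head 13 mm across and 3.5 mm thick (they stand out 9.5 mm in all).
- caddy: Loose tool caddy hung on the screws, 0.28 to 0.46 kg. Origin: centre of its underside; x points to the board while hung (tilted up to 3 deg by play), z up. Plywood tray 90 (x) by 130 (y), walls 35 high. Aluminium back plate 4 thick, 130 wide, 135 high, rear face at x = +45 mm. Two end cheeks, outer faces at y = +-65 mm, carry a bar over the tray. Hung, its underside is about 60 mm over the table.
- caddy_keyholes (a point): Point midway between the centres of the round holes of the two keyholes in the caddy's back plate (rear face, z = 95 mm in the caddy's frame). Keyholes at y = +-40 mm: round hole 20 mm across, slot 8 mm wide above it, ending 19.5 mm above the hole's centre. Raised 17 mm from hanging, the holes are centred on the screw heads; it then pulls straight off along the board's -x (over 10 mm).
- caddy_grip (a point): Centre of the caddy's carrying bar, at x = -5, z = 130 mm in the caddy's frame. Bar: 12 mm thick (x), 22 mm high, 120 mm long (y); 40 mm free to the back plate behind it. Grasp from above, closing along the caddy's x; opened to about 45 mm, the fingers clear the back plate. It can swing if moved abruptly; 45 N holds it. The board's top edge is 20 mm above this point while hung.
- caddy_corner0 (a point): Corner of the caddy's underside at x = -45 mm, y = -65 mm in its frame.
- caddy_corner1 (a point): Corner of the caddy's underside at x = -45 mm, y = +65 mm in its frame.
- caddy_corner2 (a point): Corner of the caddy's underside at x = +45 mm, y = -65 mm in its frame.
- caddy_corner3 (a point): Corner of the caddy's underside at x = +45 mm, y = +65 mm in its frame.
- mat: Fixed cork mat lying on the table, 120 (x) by 170 (y), 2 thick. Origin: centre of its underside, z up. Its place and yaw vary; its +y side is the one where the jars stand. A power strip, 36 mm high, lies on the table between the mat and the middle, against the back panel.
- back_panel_end (a point): Left front foot of the fixed brown back panel of the table: 292 mm high, its face at this x, running from here to the right (-y) past the whole work. A desk lamp on a swivel stands behind it between y = 0 and 0.3 m, its arm and head 40 mm and more behind this face, above 0.3 m. Carried past between board and mat, the caddy must clear the panel: underside above 0.3 m, or kept in front of it.
- jar_mat: Loose glaze jar standing on the mat at the middle of its +y edge; white lid, 55 mm across, 76 high, 0.1 to 0.2 kg. Origin: centre of its underside. It touches jar_b on its +y side (mat frame). Ways off the mat: its +x direction (away from the robot; shortest) and -x. It is wholly off once its centre is 28 mm past an edge.
- jar_b: Loose glaze jar, white lid, 55 mm across, 76 high, on the table beside the mat, touching jar_mat and jar_c. Origin: centre of its underside. To be left in place.
- jar_c: Loose glaze jar, dark lid, 55 mm across, 76 high, on the table, touching jar_b. Origin: centre of its underside. To be left in place.
- kidney: Red rubber kidney, 38 by 90 by 9 mm, lying loose on the caddy's floor between front wall and back plate. Origin: centre of its underside.
- loop_tool: Loop tool, 168 mm long, 11 mm high, wooden handle, lying on the table between board and mat; bystander. Origin: centre of its underside, length along its y.
- slip: Slip bottle, 60 mm across, 206 mm high, in front of the back panel; bystander. Origin: centre of its underside.

How it is judged (in metres and radians):
On the way, in this order (a step that is already met when the one before it is completed fails the run):
1. the jar is off the mat, upright on the table, while the caddy still hangs ((x of jar_mat in the frame of mat above 0.086 m or x of jar_mat in the frame of mat below -0.086 m or y of jar_mat in the frame of mat above 0.111 m or y of jar_mat in the frame of mat below -0.111 m) and angle between jar_mat's own z axis and vertical below 0.1 rad and height (world z) of jar_mat below 0.008 m and x of caddy in the frame of board above -0.06 m), for 0.2 s.
2. the caddy is off the screws, upright (x of caddy in the frame of board below -0.06 m and angle between caddy's own z axis and vertical below 0.5 rad and (x of jar_mat in the frame of mat above 0.086 m or x of jar_mat in the frame of mat below -0.086 m or y of jar_mat in the frame of mat above 0.111 m or y of jar_mat in the frame of mat below -0.111 m)), for 0.1 s.
At the end, for the whole second after the job is handed in: The caddy stands upright (within 0.06 rad) and still with all four corners of its underside on the mat (2 mm over the edge is allowed), the kidney lies in it, and the jar stands upright on the bare table, wholly off the mat (within 2 mm) (x of caddy_corner0 in the frame of mat between -0.062 and 0.062 m and y of caddy_corner0 in the frame of mat between -0.087 and 0.087 m and z of each of caddy_corner0, caddy_corner1, caddy_corner2, caddy_corner3 in the frame of mat below 0.006 m and x of caddy_corner1 in the frame of mat between -0.062 and 0.062 m and y of caddy_corner1 in the frame of mat between -0.087 and 0.087 m and x of caddy_corner2 in the frame of mat between -0.062 and 0.062 m and y of caddy_corner2 in the frame of mat between -0.087 and 0.087 m and x of caddy_corner3 in the frame of mat between -0.062 and 0.062 m and y of caddy_corner3 in the frame of mat between -0.087 and 0.087 m and angle between caddy's own z axis and vertical below 0.06 rad and linear speed of each of caddy, jar_mat below 0.02 m/s and (x of jar_mat in the frame of mat above 0.086 m or x of jar_mat in the frame of mat below -0.086 m or y of jar_mat in the frame of mat above 0.111 m or y of jar_mat in the frame of mat below -0.111 m) and angle between jar_mat's own z axis and vertical below 0.1 rad and height (world z) of jar_mat below 0.008 m and distance between kidney and caddy below 0.06 m and z of kidney in the frame of caddy below 0.03 m); the robot touches nothing.
It fails at once if one of the two neighbouring jars moved more than 15 mm or tipped (distance of any of jar_b, jar_c from where it was at the start of the episode above 0.015 m or angle between any of jar_b, jar_c's own z axis and vertical above 0.3 rad).
It fails at once if the jar from the mat tipped over (angle between jar_mat's own z axis and vertical above 0.5 rad).
It fails at once if the caddy tipped (angle between caddy's own z axis and vertical above 0.6 rad).
It fails at once if the caddy wrenched against the board or screws with more than 40 N (contact force between caddy and board above 40 N).
It fails at once if loop tool or slip bottle moved more than 20 mm (distance of any of loop_tool, slip from where it was at the start of the episode above 0.02 m).
It also fails if it takes over 72 s, if anything falls off the work surface, if the arm or the gripper's body presses on something with over 40 N, if the wrist force passes 120 N, or if a joint passes its speed limit or range.

ROBOT

A 6-joint arm with a two-finger parallel gripper is mounted at the origin on the work surface; the furniture and walls round the work are solid. World frame = base frame: x ahead of the robot, y to its left, z up, the work surface at z = 0. Lengths are in m, angles in degrees, forces in N, time in s.
With the tool pointing down it reaches from about 0.375 to 0.9 m from the base axis. Payload 3.1 kg.
Tool frame: the origin (TCP) lies at the very end of the fingers, on their centre line; the grasp point (between the pads) lies 19 mm behind it; z points along the fingers, y is the line along which they close (so a half turn about z gives the same grasp; the last joint's range is limited). The gripper opens to 87 mm and grips with 3 to 60 N. Pads are 19 mm wide; open, the fingers measure 117 mm over their backs; the gripper's body (75 mm by 190 mm) begins 51 mm behind the grasp point.
Start: joints at [-85.17, 30.224, 82.088, -0, 67.689, -10.227], TCP at [0.162, -0.604, 0.223] pointing down, gripper open.
Joint ranges: [-176.69, 176.69], [-43.24, 126.21], [12.49, 139.97], [-82, 262], [0, 151.66], [-163.58, 163.58]. Speed limits (degrees/s): [159.86, 159.86, 180, 180, 180, 180].

INTERFACE

Orientations are given as a 3x3 rotation matrix whose columns are the frame's x, y, z axes.
In Python, from rig import readout, cams, bot gives the robot as it stands.
- The arm moves only by the shell command python3 -m inch 'ROWS'. ROWS is JSON, a list of rows, each a list of 5 numbers: the shift along the world's x, y, z in cm, then the turn about the world's z in degrees, then the finger opening in cm, from 0 to 8.7. In form: [[dx, dy, dz, twist, fingers], ...]. A call has 1 to 10 rows; each row is the pose to reach, as a shift and turn from the pose commanded when the call began; what a row does not reach only later rows make up. A row lasts 1/12 s, in which the tool goes at most 41.7 mm and 7.16 degrees, less where a joint would pass 70% of its speed; a pose out of reach is approached as far as the arm can. A call with a gripper value outside its range is refused whole. The fingers move at their own pace and stop on an object; the grip force is fixed at half the most. Time passes only in rows, so rows that repeat a pose let the fingers close. It gives the time, the measured TCP pose, the force, the opening and the grip force at its end, in the units of the state.
- readout.read_state(): the state, without advancing time (a new reading comes with each control period).
- cams.capture(name): name is "side" or "top" or "wrist"; returns a dict with "image" (384x512x3 uint8, blue, green, red), "intrinsics" (3x3 intrinsics, pixels), "xyz" and "rotation" of the camera in the world; the wrist camera has in their place "tool_from_camera" (4x4, takes a point from camera to tool coordinates, whose origin is the TCP and whose axes are the flange's). Camera axes: x right, y down, z forward; pixel columns grow to the right and rows downward; lengths in m; the calibration is good to about 2 mm. A picture is of the moment at which its call begins: read the wrist's pose just before it. There is no depth.
- bot.hand_in(): hands the job in; it is judged then, once.
The state is a dict: "time_s": time; "joint_positions": joint angles; "qvel": joint speeds; "tau": joint torques, N m; "position": TCP position; "tcp_rot": TCP orientation; "force": force on the tool from outside, world axes, zero at the start; "moment": the same for the moment, N m; "opening": opening from 0.0 (shut) to 1.0 (fully open); "grasp_force": force on a finger pad.
Only numpy, scipy, OpenCV 4.12 (cv2) and the standard library are available. Lean on these libraries where they do the work, as an engineer would, in place of code of your own. Each camera call takes 0.05 s, during which the arm holds its last target. There are 200 camera calls.

## Working session

There is one attempt and no reset: what is moved stays moved. The work goes in short steps, Python scripts to look and compute and a shell command to move; the robot and the scene stay as the last step left them, time stands still between calls to the robot, and variables do not carry over. Pictures are saved under pics/ and viewed, at most 13 in all, crops included, and the job is handed in when it is done.

```bash
mkdir -p pics; ls; python3 - <<'E'
from rig import readout,cams
import cv2,numpy as np,pickle
s=readout.read_state();print(s['time_s'],s['position'],np.round(s['tcp_rot'],3),s['force'])
for n in ['side','top']:
    c=cams.capture(n);pickle.dump(c,open(n+'0.pkl','wb'));cv2.imwrite(f'pics/{n}0.png',c['image']);print(n,c['xyz'],np.round(c['rotation'],3),c['intrinsics'])
E
```

```text
pics
0.0 [ 0.1623261  -0.60279086  0.22157534] [[ 0.966  0.26  -0.   ]
 [ 0.26  -0.966  0.002]
 [ 0.    -0.002 -1.   ]] [-0.41640412  0.55063491  0.98017877]
side [-0.29365144  1.11352351  0.88412697] [[-0.851 -0.277  0.447]
 [-0.526  0.43  -0.734]
 [ 0.012 -0.859 -0.511]] [[444.40230677   0.         264.70296481]
 [  0.         444.40230677 192.87497753]
 [  0.           0.           1.        ]]
top [0.28975497 0.04123949 1.45831659] [[-0.016 -0.998  0.067]
 [-1.     0.014 -0.025]
 [ 0.024 -0.067 -0.997]] [[352.33744559   0.         247.7687368 ]
 [  0.         352.33744559 196.05903994]
 [  0.           0.           1.        ]]
```

View pics/side0.png

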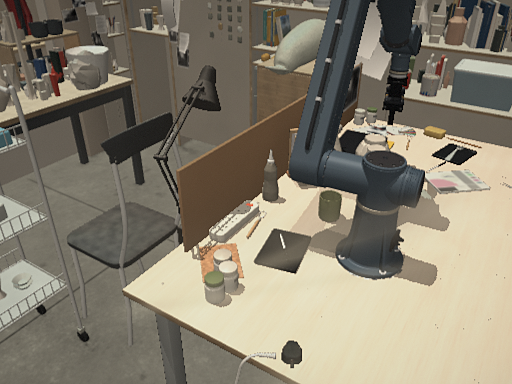

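View pics/top0.png

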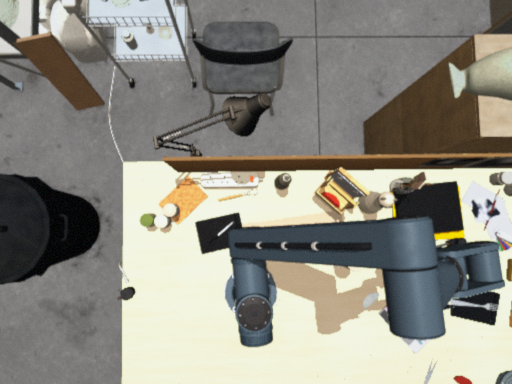

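```bash
cat > h.py <<'E'
import numpy as np,pickle,cv2
def ray(c,u,v):
    K=c['intrinsics'];d=np.array([(u-K[0,2])/K[0,0],(v-K[1,2])/K[1,1],1.]);d=c['rotation']@d
    return np.array(c['xyz']),d/np.linalg.norm(d)
def onz(c,u,v,z):
    o,d=ray(c,u,v);return o+d*(z-o[2])/d[2]
def proj(c,p):
    q=c['rotation'].T@(np.array(p)-c['xyz']);q=c['intrinsics']@q;return q[:2]/q[2]
def load(n): return pickle.load(open(n,'rb'))
E
python3 - <<'E'
from h import *
t=load('top0.pkl')['image'];s=load('side0.pkl')['image']
f=lambda im,x,y,w,h,k:cv2.resize(im[y:y+h,x:x+w],None,fx=k,fy=k,interpolation=cv2.INTER_CUBIC)
a=f(t,130,155,80,80,5);b=f(t,305,155,80,80,5);c=f(s,185,190,160,40*3,2.5);d=f(s,330,90,100,75,4)
o=np.zeros((700,800,3),np.uint8);o[:400,:400]=a;o[:400,400:]=b;o[400:700,:400]=c;o[400:700,400:]=d
cv2.imwrite('pics/crop0.png',cv2.resize(o,(685,600)))
E
```

```text
(no output)
```

View pics/crop0.png

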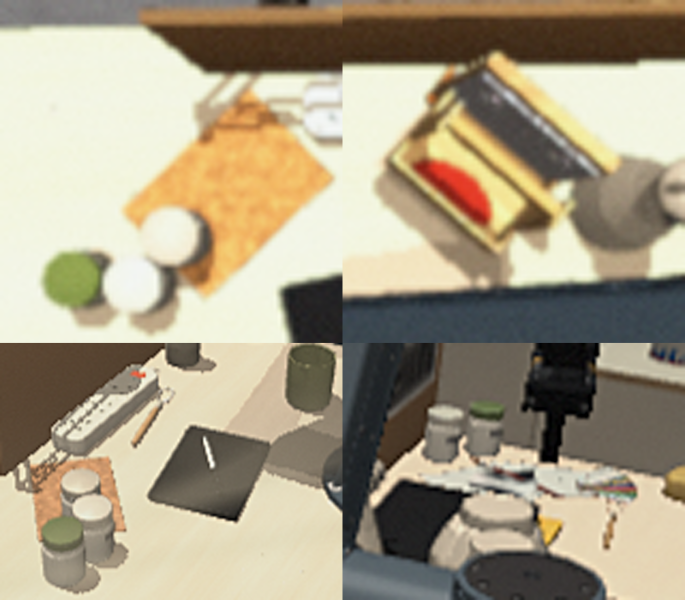

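```bash
python3 - <<'E'
from h import *
c=load('top0.pkl');im=c['image'];s=load('side0.pkl')
hsv=cv2.cvtColor(im,cv2.COLOR_BGR2HSV)
roi=np.zeros(im.shape[:2],np.uint8);roi[170:235,150:215]=1
m=((hsv[...,0]<20)&(hsv[...,1]>90)&(hsv[...,2]>120)).astype(np.uint8)*roi
m=cv2.morphologyEx(m,cv2.MORPH_OPEN,np.ones((2,2)))
pts=np.argwhere(m)[:,::-1]
W=np.array([onz(c,u,v,.002)[:2] for u,v in pts]).astype(np.float32)
r=cv2.minAreaRect(W);print('mat rect',r,len(pts))
h=lambda x,y,ox,oy:(ox+x/4.281,oy+y/4.286)
for n,p in dict(top=(250,92),right=(332,178),bot=(207,297),left=(125,210)).items():
    print(n,onz(c,*h(*p,130,155),.002))
for n,p in dict(jm=(172,237),jb=(133,285),jc=(73,278)).items():
    print(n,onz(c,*h(*p,130,155),.076))
print('panel end top',onz(c,165,156,.292),onz(c,168,170,0.0), 'front bottom', onz(c,*h(210,72,130,155),0))
# caddy crop coordinates: h offset x by 342.5
g=lambda x,y:h(x-342.5,y,305,155)
print('board top far/near', [onz(c,*g(*p),.21) for p in [(498,52),(485,68),(620,160),(610,177)]])
print('bar ends z.201',[onz(c,*g(*p),.201) for p in [(440,110),(555,215)]])
print('tray front top',[onz(c,*g(*p),.095) for p in [(390,160),(498,248)]])
print('slip-ish/vase lid',onz(c,*g(680,190),.1))
E
```

```text
mat rect ((0.37322431802749634, 0.2702401280403137), (0.12002577632665634, 0.17237605154514313), 42.91531753540039) 920
top [0.4722018  0.24957403 0.002     ]
right [0.38775676 0.17112152 0.002     ]
bot [0.2753338  0.29155369 0.002     ]
left [0.35984523 0.36974205 0.002     ]
jm [0.33104468 0.31043878 0.076     ]
jb [0.28802095 0.34576587 0.076     ]
jc [0.29523061 0.39996482 0.076     ]
panel end top [0.50535056 0.28527372 0.292     ] [0.50053106 0.33401209 0.        ] front bottom [0.49243646 0.28839013 0.        ]
board top far/near [array([ 0.47274557, -0.32796328,  0.21      ]), array([ 0.45937451, -0.31652586,  0.21      ]), array([ 0.38047482, -0.42769583,  0.21      ]), array([ 0.36635474, -0.41869691,  0.21      ])]
bar ends z.201 [array([ 0.42548729, -0.2797486 ,  0.201     ]), array([ 0.33562705, -0.37415907,  0.201     ])]
tray front top [array([ 0.39182087, -0.25956564,  0.095     ]), array([ 0.31031321, -0.35588342,  0.095     ])]
slip-ish/vase lid [ 0.36033235 -0.52304552  0.1       ]
```

```bash
python3 -m inch '[[0,0,18,10,8.7],[0,0,18,20,8.7],[0,0,18,30,8.7],[0,0,18,40,8.7],[0,0,18,40,8.7],[24,30,18,110,8.7],[24,30,18,110,8.7],[24,30,18,110,8.7],[24,30,18,110,8.7],[24,30,18,110,8.7]]'; python3 -m inch '[[5,15,0,90,8.7],[5,15,0,90,8.7],[5,15,0,90,8.7],[5,15,0,90,8.7],[5,15,0,90,8.7],[5,30,0,90,8.7],[5,30,0,90,8.7],[5,30,0,90,8.7],[5,30,0,90,8.7],[5,30,0,90,8.7]]'; python3 -c "
from rig import readout;import math
s=readout.read_state();R=s['tcp_rot'];print(s['position'],s['joint_positions'],math.degrees(math.atan2(R[1][1],R[0][1])))"
```

```text
time_s: 0.93
position: [0.2932, -0.4389, 0.4021]
tcp_rot: [[0.053, 0.999, -0.0], [0.999, -0.053, 0.001], [0.001, -0.0, -1.0]]
force: [-0.2, -0.4, -0.6]
opening: 0.998
grasp_force: 0.0
time_s: 1.77
position: [0.341, -0.1357, 0.4022]
tcp_rot: [[-0.933, 0.36, -0.001], [0.36, 0.933, 0.003], [0.002, 0.003, -1.0]]
force: [0.3, -0.2, -0.9]
opening: 1.0
grasp_force: 0.0
[ 0.34100476 -0.13572029  0.40219597] [ -39.40275386   -2.6667989    98.58916341    0.11072233   84.23368769
 -108.33165195] 68.9174714854647
```

```bash
python3 -m inch '[[7,10,0,-6,8.7],[7,10,0,-12,8.7],[7,10,0,-18,8.7],[7,20,0,-26,8.7],[7,20,0,-26,8.7],[7,20,0,-26,8.7],[2,40,0,-26,8.7],[2,40,0,-26,8.7],[2,40,0,-26,8.7],[2,40,0,-26,8.7]]';  python3 -m inch '[[-2,6,0,0,8.7],[-2,6,0,0,8.7],[-2,6,0,0,8.7]]'; python3 - <<'E'
from rig import readout,cams;import math,pickle,cv2
import numpy as np
s=readout.read_state();c=cams.capture('wrist');R=np.array(s['tcp_rot']);print(s['time_s'],s['position'],math.degrees(math.atan2(R[1,1],R[0,1])))
T=np.array(c['tool_from_camera']);c['xyz']=np.array(s['position'])+R@T[:3,3];c['rotation']=R@T[:3,:3]
pickle.dump(c,open('w1.pkl','wb'));cv2.imwrite('pics/w1.png',c['image']);print(c['xyz'])
E
```

```text
time_s: 2.6
position: [0.3713, 0.2202, 0.4023]
tcp_rot: [[-0.673, 0.74, -0.001], [0.74, 0.673, -0.0], [0.0, -0.001, -1.0]]
force: [0.5, -0.2, -0.1]
opening: 0.998
grasp_force: 0.0
time_s: 2.85
position: [0.3504, 0.2818, 0.4021]
tcp_rot: [[-0.677, 0.736, -0.002], [0.736, 0.677, 0.001], [0.002, -0.0, -1.0]]
force: [0.0, -1.0, 0.4]
opening: 1.004
grasp_force: 0.0
2.85 [0.35044268 0.28179164 0.4021236 ] 42.64185940832072
[0.29666697 0.34055315 0.56530536]
```

View pics/w1.png

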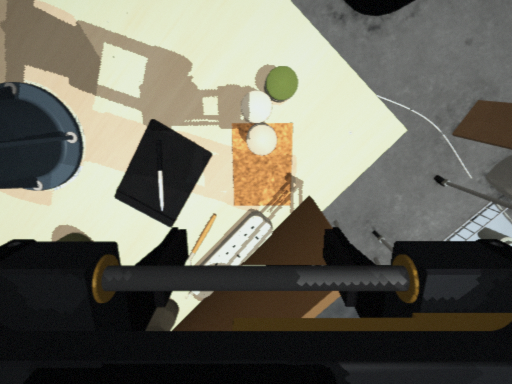

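```bash
python3 - <<'E'
from h import *
c=load('w1.pkl');im=c['image'];hsv=cv2.cvtColor(im,cv2.COLOR_BGR2HSV)
m=((hsv[...,0]<20)&(hsv[...,1]>100)&(hsv[...,2]>120)).astype(np.uint8);roi=m*0;roi[110:205,225:300]=1;m*=roi
m=cv2.morphologyEx(m,cv2.MORPH_OPEN,np.ones((3,3)))
W=np.array([onz(c,u,v,.002)[:2] for v,u in np.argwhere(m)]).astype(np.float32)
print(cv2.minAreaRect(W))
for n,p in dict(jm=(262,138.5),jb=(257,107),jc=(281.5,82)).items(): print(n,onz(c,*p,.076))
g=cv2.cvtColor(im,cv2.COLOR_BGR2GRAY)
print(cv2.HoughCircles(g[60:165,230:310],cv2.HOUGH_GRADIENT,1,15,param1=80,param2=12,minRadius=12,maxRadius=19))
print('panel end',onz(c,310,197,.292),'strip end near mat',onz(c,283,205,.036))
E
```

```text
((0.3766780197620392, 0.2731587886810303), (0.11963614076375961, 0.1674923449754715), 42.95305633544922)
jm [0.33445326 0.31612449 0.076     ]
jb [0.2929844  0.34829719 0.076     ]
jc [0.29603757 0.40387969 0.076     ]
[[[50.5 23.5 17.2]
  [34.5 80.5 17.2]
  [25.5 46.5 16.1]]]
panel end [0.39416959 0.31714779 0.292     ] strip end near mat [0.45778518 0.24693771 0.036     ]
```

```bash
python3 -m inch '[[-1.7,3.1,-5,0,8.7],[-1.7,3.1,-10,0,8.7],[-1.7,3.1,-14,0,8.7],[-1.7,3.1,-18,0,8.7],[-1.7,3.1,-22,0,8.7],[-1.7,3.1,-26,0,8.7],[-1.7,3.1,-30,0,8.7],[-1.7,3.1,-33,0,8.7],[-1.7,3.1,-35,0,8.7],[-1.7,3.1,-36.8,0,8.7]]' && python3 -m inch '[[0,0,0,0,8.7],[0,0,0,0,5.3],[0,0,0,0,5.3],[0,0,0,0,5.3],[0,0,0,0,5.3],[0,0,0,0,5.3],[0,0,0,0,5.3],[0,0,0,0,5.3],[0,0,0,0,5.3]]'
```

```text
time_s: 3.73
position: [0.335, 0.3073, 0.0318]
tcp_rot: [[-0.672, 0.741, -0.004], [0.741, 0.672, -0.003], [0.001, -0.005, -1.0]]
force: [0.6, 0.7, 0.1]
opening: 0.994
grasp_force: 0.0
time_s: 4.48
position: [0.3371, 0.3104, 0.0353]
tcp_rot: [[-0.673, 0.74, 0.004], [0.74, 0.673, 0.002], [-0.001, 0.004, -1.0]]
force: [1.4, 2.7, 6.5]
opening: 0.623
grasp_force: 18.7
```

```bash
python3 -m inch '[[0.1,-0.1,0.6,0,5.3],[0.3,-0.4,0.8,0,5.3],[1.5,0.5,0.8,0,5.3],[3.0,2,0.8,0,5.3],[4.5,3.5,0.8,0,5.3],[6,5,0.8,0,5.3],[7.5,6.5,0.8,0,5.3],[8.1,7,0.8,0,5.3],[8.1,7,0.8,0,5.3],[8.1,7,0.4,0,5.3]]' && python3 -m inch '[[0,0,-0.4,0,5.3],[0,0,-0.6,0,5.3],[0,0,-0.6,0,5.3],[0,0,-0.6,0,5.3]]' && python3 -m inch '[[0,0,0,0,7],[0,0,0,0,8.7],[0,0,0,0,8.7],[0,0,0,0,8.7],[0,0,0,0,8.7],[0,0,0,0,8.7]]'
```

```text
time_s: 5.32
position: [0.4155, 0.3785, 0.0385]
tcp_rot: [[-0.673, 0.74, -0.002], [0.74, 0.673, -0.001], [0.0, -0.002, -1.0]]
force: [-0.6, -0.4, -2.0]
opening: 0.617
grasp_force: 29.0
time_s: 5.65
position: [0.4143, 0.3781, 0.0332]
tcp_rot: [[-0.673, 0.74, -0.003], [0.74, 0.673, -0.002], [0.001, -0.004, -1.0]]
force: [-2.8, -0.9, 7.9]
opening: 0.618
grasp_force: 29.1
time_s: 6.15
position: [0.4164, 0.3792, 0.0323]
tcp_rot: [[-0.673, 0.74, -0.0], [0.74, 0.673, -0.0], [0.0, -0.0, -1.0]]
force: [0.5, 0.5, -0.0]
opening: 0.958
grasp_force: 0.0
```

Jar placed; rise, then check it with the wrist and top cameras.

```bash
python3 -m inch '[[0,0,2,0,8.7],[0,0,6,0,8.7],[0,0,10,0,8.7],[0,0,14,0,8.7],[0,0,18,0,8.7],[0,0,22,0,8.7],[0,0,26,0,8.7],[0,0,30,0,8.7],[0,0,34,0,8.7],[0,0,37,0,8.7]]'; python3 -m inch '[[-2,-4,0,0,8.7],[-4,-8,0,0,8.7],[-4,-8,0,0,8.7]]'
cat >> h.py <<'E'
def grab(n,f):
    from rig import readout,cams
    s=readout.read_state();c=cams.capture(n)
    if n=='wrist':
        R=np.array(s['tcp_rot']);T=np.array(c['tool_from_camera']);c['xyz']=np.array(s['position'])+R@T[:3,3];c['rotation']=R@T[:3,:3]
        print(s['time_s'],s['position'],'yaw',np.degrees(np.arctan2(R[1,1],R[0,1])))
    pickle.dump(c,open(f+'.pkl','wb'));cv2.imwrite(f'pics/{f}.png',c['image']);return c
E
python3 - <<'E'
from h import *
c=grab('wrist','w2');t=grab('top','t2')
o=np.hstack([cv2.resize(c['image'][50:240,190:390],(570,542)),cv2.resize(t['image'][150:240,130:210],None,fx=2.8,fy=2.8)[:,:224] if 0 else cv2.resize(t['image'][150:340,130:210],(228,542))])
cv2.imwrite('pics/c2.png',o)
E
```

```text
time_s: 6.98
position: [0.4168, 0.3796, 0.4064]
tcp_rot: [[-0.673, 0.74, 0.004], [0.74, 0.673, 0.002], [-0.001, 0.004, -1.0]]
force: [0.0, -0.0, 0.1]
opening: 1.001
grasp_force: 0.0
time_s: 7.23
position: [0.3722, 0.2951, 0.4023]
tcp_rot: [[-0.672, 0.74, -0.004], [0.74, 0.672, -0.004], [-0.0, -0.006, -1.0]]
force: [-0.1, 0.6, -0.8]
opening: 1.004
grasp_force: 0.0
7.2333 [0.37218696 0.29512585 0.40226119] yaw 42.23658232011269
```

View pics/c2.png

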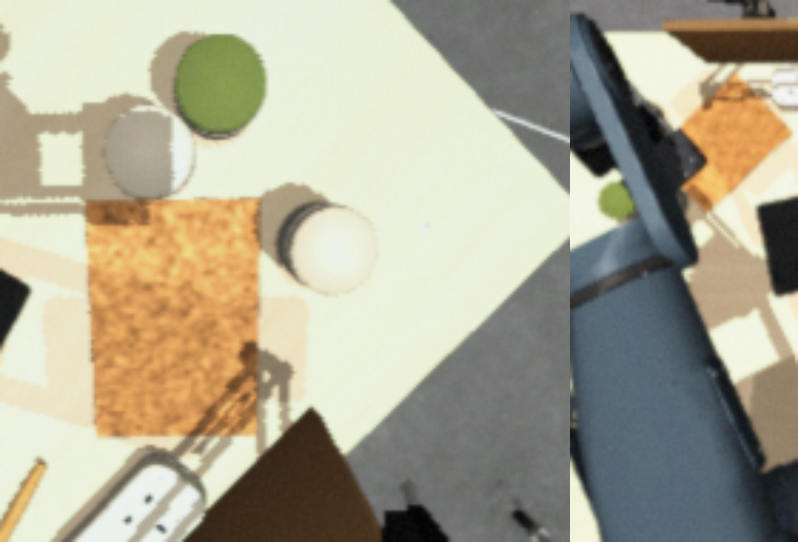

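```bash
python3 - <<'E'
from h import *
c=load('w2.pkl');f=lambda x,y:(190+x/2.85,50+y/2.853)
P=[onz(c,*f(*p),.002)[:2] for p in [(87,199),(260,197),(260,437),(98,437)]]
print(np.round(P,4)); P=np.array(P);print(np.linalg.norm(np.roll(P,-1,0)-P,axis=1),P.mean(0),np.degrees(np.arctan2(*(P[1]-P[0])[::-1])),np.degrees(np.arctan2(*(P[1]-P[2])[::-1])))
print(cv2.minAreaRect(P.astype(np.float32)))
M=P.mean(0);a=np.radians(42.9)
for n,p in dict(jm=(332,248),jb=(150,152),jc=(221,85)).items():
    w=onz(c,*f(*p),.076);d=w[:2]-M;print(n,w,'mat',d@[np.cos(a),np.sin(a)],d@[-np.sin(a),np.cos(a)])
E
```

```text
[[0.2769 0.2956]
 [0.3637 0.3761]
 [0.483  0.2516]
 [0.3936 0.1701]]
[0.11830075 0.17251688 0.12099778 0.17139795] [0.37930588 0.27333977] 42.866729050567805 133.78357275896707
((0.3799856901168823, 0.2735966444015503), (0.12099236249923706, 0.17254309356212616), 42.88959503173828)
jm [0.41050563 0.38114896 0.076     ] mat 0.09624312365845264 0.05773654120378333
jb [0.29271373 0.34846915 0.076     ] mat -0.012290327879354962 0.11398058216021362
jc [0.29873804 0.40286357 0.076     ] mat 0.029150160088644995 0.14972594815818338
```

```bash
python3 -m inch '[[7,-20,0,-7,8.7],[7,-20,0,-14,8.7],[7,-20,0,-21,8.7],[7,-20,0,-28,8.7],[7,-20,0,-35,8.7],[7,-40,0,-42,8.7],[7,-40,0,-49,8.7],[7,-40,0,-56,8.7],[7,-40,0,-63,8.7],[7,-40,0,-70,8.7]]';python3 -m inch '[[-9,-26,0,-7,8.7],[-9,-26,0,-14,8.7],[-9,-26,0,-16,8.7],[-9,-26,0,-16,8.7],[-9,-26,0,-16,8.7],[-9,-26,0,-16,8.7],[-9,-26,0,-16,8.7],[-9,-26,0,-16,8.7],[-9,-26,0,-16,8.7]]'
python3 - <<'E'
from h import *
c=grab('wrist','w3')
E
```

```text
time_s: 8.17
position: [0.4478, -0.1032, 0.4024]
tcp_rot: [[0.471, 0.882, 0.001], [0.882, -0.471, -0.0], [0.0, 0.001, -1.0]]
force: [0.3, 0.4, -0.0]
opening: 1.001
grasp_force: 0.0
time_s: 8.92
position: [0.357, -0.3623, 0.4016]
tcp_rot: [[0.693, 0.721, 0.0], [0.721, -0.693, 0.001], [0.001, -0.001, -1.0]]
force: [-0.1, -0.4, -0.1]
opening: 0.998
grasp_force: 0.0
8.9167 [ 0.35703762 -0.36229612  0.40162119] yaw -43.843186430901575
```

View pics/w3.png

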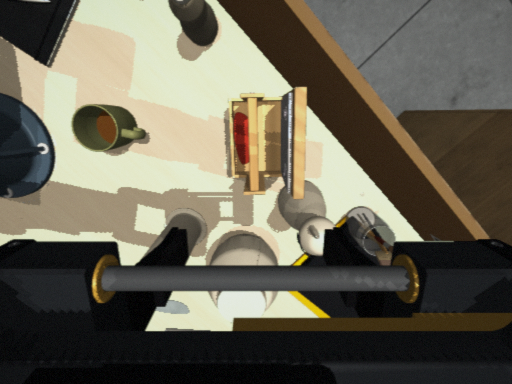

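```bash
python3 - <<'E'
from h import *
c=load('w3.pkl');cv2.imwrite('pics/c3.png',cv2.resize(c['image'][80:210,220:320],None,fx=4.6,fy=4.6,interpolation=cv2.INTER_CUBIC))
E
```

```text
(no output)
```

View pics/c3.png

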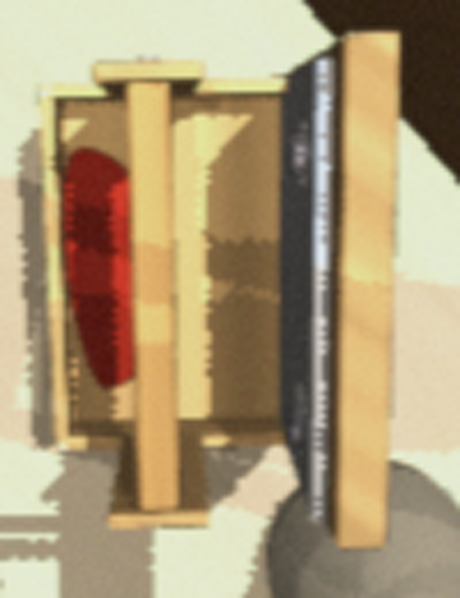

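```bash
python3 - <<'E'
from h import *
c=load('w3.pkl');f=lambda x,y:(220+x/4.6,80+y/4.6)
A=onz(c,*f(148,82),.201)[:2];B=onz(c,*f(157.5,505),.201)[:2];d=A-B
print('bar',A,B,(A+B)/2,'len',np.linalg.norm(d),'yaw caddy x',np.degrees(np.arctan2(d[1],d[0]))-90)
w=[onz(c,*f(x,293),.201)[:2] for x in (132,173)];print('bar width',np.linalg.norm(w[1]-w[0]))
Q=np.array([onz(c,*f(*p),.21)[:2] for p in [(345,33),(337,545),(388,545),(400,33)]])
d=Q[0]-Q[1];print(Q,np.linalg.norm(d),'thick',np.linalg.norm(Q[3]-Q[0]),'yaw',np.degrees(np.arctan2(d[1],d[0]))-90)
d2=Q[3]-Q[2];print('yaw2',np.degrees(np.arctan2(d2[1],d2[0]))-90)
m=(Q[0]+Q[1])/2;a=np.radians(-42.8);x=np.array([np.cos(a),np.sin(a)])
print('bar in board x',((A+B)/2-m)@x,'y',((A+B)/2-m)@[-x[1],x[0]])
E
```

```text
bar [ 0.42131738 -0.29029819] [ 0.3416461  -0.37671121] [ 0.38148174 -0.3335047 ] len 0.11753605328635079 yaw caddy x -42.67550711500463
bar width 0.011495059842083597
[[ 0.46610218 -0.31732836]
 [ 0.37258804 -0.41962932]
 [ 0.38324598 -0.42986471]
 [ 0.47634197 -0.32717074]] 0.1386015107118356 thick 0.014203015511516466 yaw -42.43068908415327
yaw2 -42.19350351366192
bar in board x -0.051544362379941644 y -6.43676352768355e-05
```

```bash
python3 -m inch '[[2.4,2.9,0,1.3,4.6],[2.4,2.9,-4,1.3,4.6],[2.4,2.9,-8,1.3,4.6],[2.4,2.9,-12,1.3,4.6],[2.4,2.9,-15,1.3,4.6],[2.4,2.9,-15,1.3,4.6],[2.4,2.9,-15,1.3,4.6],[2.4,2.9,-15,1.3,4.6]]'
python3 - <<'E'
from h import *
c=grab('wrist','w4')
E
```

```text
time_s: 9.63
position: [0.3821, -0.332, 0.2544]
tcp_rot: [[0.673, 0.739, 0.002], [0.739, -0.673, -0.003], [-0.0, 0.003, -1.0]]
force: [-0.0, -0.5, 0.2]
opening: 0.546
grasp_force: 0.0
9.6333 [ 0.38211907 -0.33201686  0.25436516] yaw -42.31674976316654
```

View pics/w4.png

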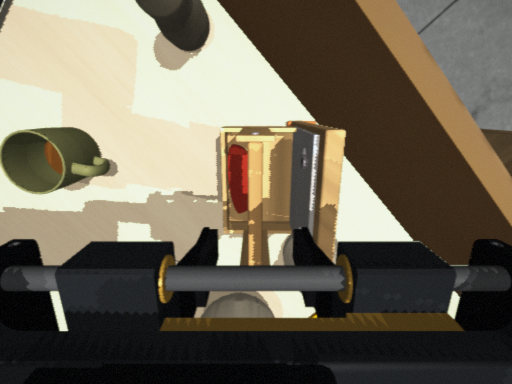

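```bash
python3 -m inch '[[0,0,-3,0,4.6],[0,0,-6,0,4.6],[0,0,-8.2,0,4.6],[0,0,-8.2,0,4.6],[0,0,-8.2,0,4.6]]' && python3 -m inch '[[0,0,0,0,3],[0,0,0,0,2],[0,0,0,0,1],[0,0,0,0,1],[0,0,0,0,1],[0,0,0,0,1],[0,0,0,0,1],[0,0,0,0,1]]'
```

```text
time_s: 10.1
position: [0.3812, -0.3323, 0.1717]
tcp_rot: [[0.674, 0.738, 0.001], [0.738, -0.674, -0.001], [-0.0, 0.002, -1.0]]
force: [0.6, -0.6, 0.4]
opening: 0.528
grasp_force: 0.0
time_s: 10.77
position: [0.3808, -0.3319, 0.1707]
tcp_rot: [[0.674, 0.738, 0.001], [0.738, -0.674, -0.001], [-0.0, 0.001, -1.0]]
force: [0.1, -0.7, 1.2]
opening: 0.134
grasp_force: 30.0
```

```bash
python3 -m inch '[[0,0,0.2,0,1],[0,0,0.4,0,1],[0,0,0.6,0,1],[0,0,0.8,0,1],[0,0,0.8,0,1]]' && python3 -m inch '[[0,0,0.2,0,1],[0,0,0.4,0,1],[0,0,0.6,0,1],[0,0,0.8,0,1],[0,0,0.9,0,1],[0,0,0.9,0,1],[0,0,0.9,0,1]]'
```

```text
time_s: 11.18
position: [0.3805, -0.3316, 0.1787]
tcp_rot: [[0.674, 0.738, -0.0], [0.738, -0.674, 0.0], [0.0, -0.0, -1.0]]
force: [1.8, -1.3, -2.5]
opening: 0.138
grasp_force: 29.9
time_s: 11.77
position: [0.3803, -0.3313, 0.1876]
tcp_rot: [[0.674, 0.738, -0.0], [0.738, -0.674, 0.0], [0.0, -0.001, -1.0]]
force: [-0.1, -0.1, -3.4]
opening: 0.134
grasp_force: 29.9
```

```bash
python3 -m inch '[[-0.07,0.07,0,0,1],[-0.15,0.14,0,0,1],[-0.22,0.2,0,0,1],[-0.3,0.27,0,0,1],[-0.3,0.27,0,0,1]]' && python3 -m inch '[[-0.07,0.07,0,0,1],[-0.15,0.14,0,0,1],[-0.22,0.2,0,0,1],[-0.3,0.27,0,0,1],[-0.3,0.27,0,0,1]]'
```

```text
time_s: 12.18
position: [0.3772, -0.3285, 0.1874]
tcp_rot: [[0.674, 0.738, -0.0], [0.738, -0.674, 0.001], [0.0, -0.001, -1.0]]
force: [0.5, -0.4, -3.7]
opening: 0.138
grasp_force: 29.9
time_s: 12.6
position: [0.3743, -0.3259, 0.1875]
tcp_rot: [[0.674, 0.738, -0.0], [0.738, -0.674, 0.0], [0.0, -0.001, -1.0]]
force: [0.7, -0.4, -3.9]
opening: 0.137
grasp_force: 29.9
```

```bash
python3 -m inch '[[-0.1,0.09,0,0,1],[-0.2,0.18,0,0,1],[-0.35,0.3,0,0,1],[-0.5,0.45,0,0,1],[-0.7,0.65,0,0,1],[-1,0.9,0,0,1],[-1.3,1.2,0,0,1],[-1.6,1.5,0,0,1],[-1.9,1.75,0,0,1],[-2.1,1.95,0,0,1]]' && python3 -m inch '[[-0.2,0.2,0.1,0,1],[-0.4,0.4,0.3,0,1],[-0.5,0.5,0.6,0,1],[-0.6,0.6,1,0,1],[-0.6,0.6,1.5,0,1],[-0.6,0.6,2,0,1],[-0.6,0.6,2.5,0,1],[-0.6,0.6,3,0,1],[-0.6,0.6,3.4,0,1],[-0.6,0.6,3.6,0,1]]'
python3 - <<'E'
from h import *
w=grab('wrist','w5');s=grab('side','s5')
o=np.hstack([cv2.resize(w['image'][:240],None,fx=.85,fy=.85),cv2.resize(s['image'][60:264,270:470],(360,204*360//200))[:204]]) if 0 else w['image']
a=cv2.resize(w['image'],(440,330));b=cv2.resize(s['image'][70:235,290:470],(360,330))
cv2.imwrite('pics/c5.png',np.hstack([a,b]))
E
```

```text
time_s: 13.43
position: [0.353, -0.3061, 0.1875]
tcp_rot: [[0.674, 0.738, -0.0], [0.738, -0.674, 0.0], [0.0, -0.001, -1.0]]
force: [0.5, 0.2, -3.2]
opening: 0.133
grasp_force: 29.9
time_s: 14.27
position: [0.3478, -0.301, 0.2244]
tcp_rot: [[0.674, 0.738, 0.001], [0.738, -0.674, -0.001], [-0.0, 0.001, -1.0]]
force: [-0.4, 0.4, -4.7]
opening: 0.133
grasp_force: 29.9
14.2667 [ 0.34783007 -0.30104445  0.22435055] yaw -42.40234063680873
```

View pics/c5.png

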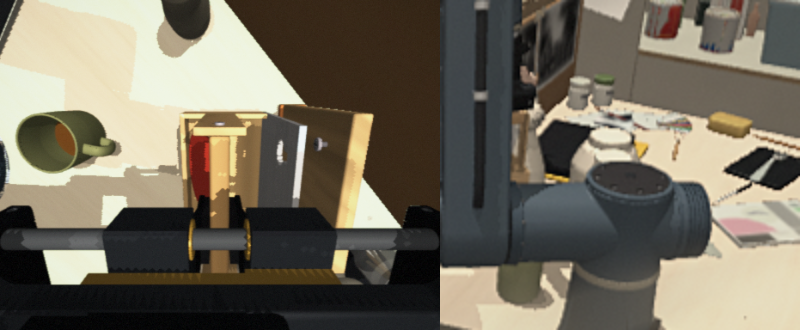

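```bash
python3 -m inch '[[0,0,0.4,0,1],[0,0,1.2,0,1],[0,0,2.4,0,1],[0,0,3.9,0,1],[0.2,0.3,5.6,0,1],[0.5,0.9,7.4,0,1],[0.9,1.8,9.2,1,1],[1.4,2.9,10.9,2.5,1],[1.9,4.2,12.4,4.5,1],[2.4,5.6,13.5,7,1]]' && python3 -m inch '[[0.5,1.5,0.4,2.5,1],[0.9,3,0.6,5,1],[1.3,4.6,0.6,7.5,1],[1.6,6.2,0.6,10,1],[1.8,7.8,0.6,12.5,1],[2,9.4,0.6,15,1],[2.1,11,0.6,17.5,1],[2.2,12.6,0.6,20,1],[2.2,14.2,0.6,22.5,1],[2.2,15.8,0.6,25,1]]'&& python3 -m inch '[[0,1.6,0,2.5,1],[0,3.2,0,5,1],[0,4.8,0,7.5,1],[0,6.4,0,10,1],[0,8,0,12.5,1],[0,9.6,0,15,1],[0,11.2,0,17.5,1],[0,12.8,0,20,1],[0,14.4,0,22.5,1],[0,16,0,25,1]]'
```

```text
time_s: 15.2
position: [0.3719, -0.2446, 0.3605]
tcp_rot: [[0.578, 0.816, 0.002], [0.816, -0.578, -0.002], [-0.001, 0.002, -1.0]]
force: [0.5, 0.6, -3.3]
opening: 0.134
grasp_force: 29.9
time_s: 16.03
position: [0.3931, -0.0857, 0.3649]
tcp_rot: [[0.179, 0.984, -0.0], [0.984, -0.179, 0.0], [0.0, -0.0, -1.0]]
force: [0.2, 0.2, -4.0]
opening: 0.134
grasp_force: 29.9
time_s: 16.87
position: [0.3931, 0.0742, 0.3649]
tcp_rot: [[-0.254, 0.967, 0.0], [0.967, 0.254, 0.0], [-0.0, 0.0, -1.0]]
force: [0.8, 0.4, -3.6]
opening: 0.137
grasp_force: 29.9
```

```bash
python3 -m inch '[[-0.1,1.6,0,2.5,1],[-0.2,3.3,0,5,1],[-0.4,5,0,7.5,1],[-0.6,6.7,0,10,1],[-0.8,8.4,0,12.5,1],[-1,10.1,0,15,1],[-1.2,11.8,0,17.5,1],[-1.4,13.4,0,20,1],[-1.6,14.9,0,22.5,1],[-1.7,16.2,0,24.5,1]]' && python3 -m inch '[[-0.1,1.1,0,1.5,1],[-0.2,2,0,2.8,1],[-0.25,2.7,0,3.5,1],[-0.3,3.1,-0.3,3.7,1],[-0.3,3.2,-1,3.7,1],[-0.3,3.2,-2.2,3.7,1],[-0.3,3.2,-3.8,3.7,1],[-0.3,3.2,-5.5,3.7,1],[-0.3,3.2,-7,3.7,1],[-0.3,3.2,-8,3.7,1]]'&& python3 -m inch '[[0,0,-1.3,0,1],[0,0,-2.8,0,1],[0,0,-4.4,0,1],[0,0,-6,0,1],[0,0,-7.6,0,1],[0,0,-9.2,0,1],[0,0,-10.6,0,1],[0,0,-11.7,0,1],[0,0,-12.5,0,1],[0,0,-13,0,1]]'; python3 - <<'E'
from h import *
grab('wrist','w6');s=grab('side','s6');c=load('w6.pkl')
cv2.imwrite('pics/c6.png',np.hstack([cv2.resize(c['image'],(440,330)),cv2.resize(s['image'][190:315,170:306],(360,330))]))
E
```

```text
time_s: 17.7
position: [0.3757, 0.2362, 0.3649]
tcp_rot: [[-0.633, 0.774, -0.001], [0.774, 0.633, 0.0], [0.0, -0.0, -1.0]]
force: [-0.1, -0.9, -3.9]
opening: 0.137
grasp_force: 29.9
time_s: 18.53
position: [0.3726, 0.2663, 0.2825]
tcp_rot: [[-0.679, 0.734, -0.003], [0.734, 0.679, -0.002], [0.001, -0.003, -1.0]]
force: [-0.9, -0.0, -3.1]
opening: 0.132
grasp_force: 29.9
time_s: 19.37
position: [0.3733, 0.2667, 0.1534]
tcp_rot: [[-0.679, 0.734, -0.002], [0.734, 0.679, -0.001], [0.0, -0.002, -1.0]]
force: [-0.1, -0.0, -2.5]
opening: 0.132
grasp_force: 29.9
19.3667 [0.37329603 0.26674638 0.15343086] yaw 42.753952530591654
```

View pics/c6.png

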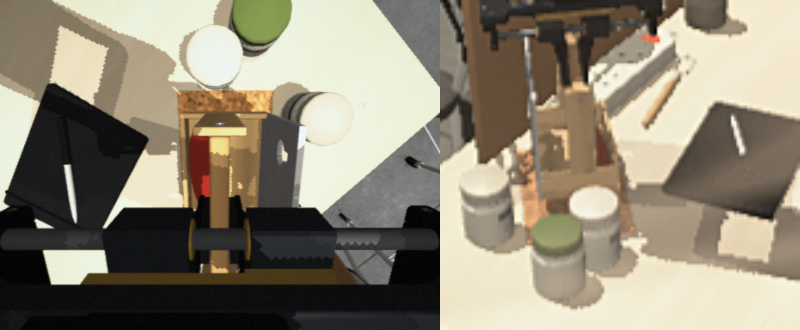

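```bash
python3 -m inch '[[0,0.1,-0.8,0,1],[0,0.1,-1.6,0,1],[0,0.1,-2.3,0,1],[0,0.1,-2.9,0,1],[0,0.1,-3.3,0,1],[0,0.1,-3.5,0,1],[0,0.1,-3.6,0,1],[0,0.1,-3.6,0,1]]' && python3 -m inch '[[0,0,-0.1,0,1],[0,0,-0.2,0,1],[0,0,-0.3,0,1],[0,0,-0.3,0,1]]'
```

```text
time_s: 20.13
position: [0.3736, 0.2683, 0.1184]
tcp_rot: [[-0.679, 0.734, -0.0], [0.734, 0.679, -0.0], [0.0, -0.0, -1.0]]
force: [0.4, 0.1, -4.1]
opening: 0.133
grasp_force: 29.9
time_s: 20.47
position: [0.3735, 0.2683, 0.1155]
tcp_rot: [[-0.679, 0.734, 0.0], [0.734, 0.679, 0.0], [-0.0, 0.0, -1.0]]
force: [-0.3, 0.0, -4.0]
opening: 0.141
grasp_force: 29.9
```

```bash
python3 -m inch '[[0,0,-0.1,0,1],[0,0,-0.2,0,1],[0,0,-0.2,0,1],[0,0,-0.2,0,1]]' && python3 -m inch '[[0,0,-0.1,0,1],[0,0,-0.1,0,1],[0,0,-0.1,0,1]]'
```

```text
time_s: 20.8
position: [0.3739, 0.2685, 0.1138]
tcp_rot: [[-0.679, 0.734, 0.001], [0.734, 0.679, 0.0], [-0.0, 0.001, -1.0]]
force: [0.3, 0.5, -0.6]
opening: 0.137
grasp_force: 29.9
time_s: 21.05
position: [0.3744, 0.2689, 0.1136]
tcp_rot: [[-0.679, 0.734, 0.002], [0.734, 0.679, 0.001], [-0.001, 0.003, -1.0]]
force: [-0.8, 1.8, 6.4]
opening: 0.137
grasp_force: 30.0
```

```bash
python3 -m inch '[[0,0,0.1,0,1.3],[0,0,0.1,0,2],[0,0,0.1,0,3],[0,0,0.1,0,4.4],[0,0,0.1,0,4.4],[0,0,0.1,0,4.4],[0,0,0.1,0,4.4]]' && python3 -m inch '[[0,0,1,0,4.4],[0,0,2.5,0,4.4],[0,0,4.5,0,4.4],[0,0,7,0,4.4],[0,0,10,0,4.4],[0,0,13,0,4.4],[0,0,17,0,4.4],[0,0,21,0,4.4],[0,0,25,0,4.4],[0,0,28,0,4.4]]'&& python3 -m inch '[[4,-4,0,0,4.4],[4,-4,0,0,4.4],[4,-4,0,0,4.4]]'
python3 - <<'E'
from h import *
w=grab('wrist','w7');M=np.array([.3765,.272]);a=np.radians(42.9);R=np.array([[np.cos(a),-np.sin(a)],[np.sin(a),np.cos(a)]])
im=w['image'];hsv=cv2.cvtColor(im,cv2.COLOR_BGR2HSV)
# expected mat/caddy corner pixels overlaid
def draw(pts,z,col):
    q=[proj(w,[*(M+R@np.array(p)),z]) for p in pts];cv2.polylines(o,[np.int32(np.array(q)*3)],True,col,1)
o=cv2.resize(im,None,fx=3,fy=3)
draw([(.06,.085),(-.06,.085),(-.06,-.085),(.06,-.085)],.002,(255,0,0))
draw([(.045,.065),(-.045,.065),(-.045,-.065),(.045,-.065)],.037,(0,255,0))
q=proj(w,[*M,.037]);x,y=np.int32(q*3);print(q)
cv2.imwrite('pics/c7.png',o[max(0,y-300):y+300,max(0,x-350):x+350])
E
```

```text
time_s: 21.63
position: [0.3735, 0.2682, 0.1134]
tcp_rot: [[-0.679, 0.734, -0.0], [0.734, 0.679, -0.0], [0.0, -0.0, -1.0]]
force: [-0.0, 0.1, 0.3]
opening: 0.475
grasp_force: 0.0
time_s: 22.47
position: [0.3738, 0.2685, 0.3971]
tcp_rot: [[-0.679, 0.734, 0.004], [0.734, 0.679, 0.001], [-0.001, 0.004, -1.0]]
force: [1.2, 0.3, 1.0]
opening: 0.503
grasp_force: 0.0
time_s: 22.72
position: [0.4156, 0.2267, 0.3941]
tcp_rot: [[-0.677, 0.736, 0.003], [0.736, 0.677, -0.001], [-0.002, 0.001, -1.0]]
force: [0.2, 0.5, -0.0]
opening: 0.503
grasp_force: 0.0
22.7167 [0.41562464 0.2266907  0.39409234] yaw 42.63103450139254
[256.08376372 122.67732559]
```

View pics/c7.png

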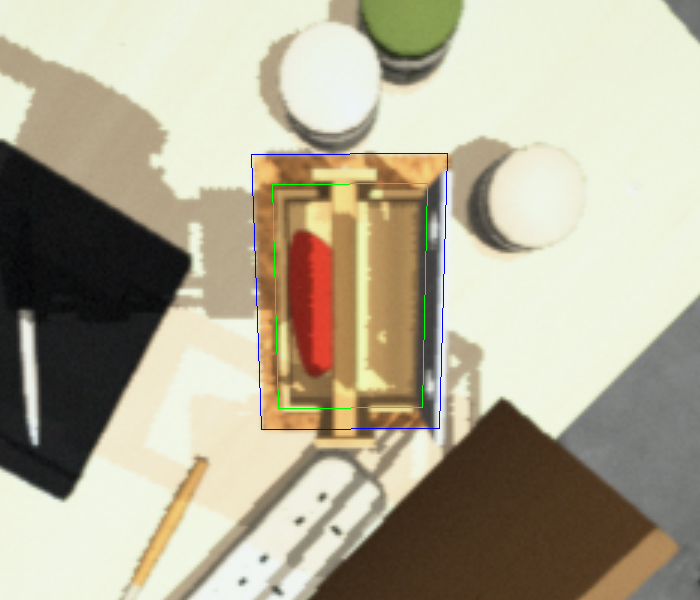

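The picture shows the caddy upright in the middle of the mat outline. The kidney is inside at about (313, 305), the jar stands clear at (535, 195), and the neighbouring jars look unmoved.

```bash
python3 -m inch '[[0,0,0,0,4.4],[0,0,0,0,4.4],[0,0,0,0,4.4]]' | head -1; python3 -c "from rig import bot;print(bot.hand_in())"
```

```text
time_s: 23.02
the job is handed in; nothing more can be done
None
```

The job is handed in at 23.0 s: the jar stands upright on the bare table, about 10 mm clear of the required distance, and the caddy stands centred on the mat with the kidney in it; the neighbouring jars looked unmoved in the last wrist picture, and the hand-in returned no verdict.

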